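# Present the offset lever to its locating fixture

### The arm

A 6-joint arm with a two-finger parallel gripper is mounted at the origin on a cart in front of the work surface, level with it; the furniture and walls round the work are solid. World frame = base frame: x ahead of the robot, y to its left, z up, the work surface at z = 0. Lengths are in m, angles in degrees, forces in N, time in s.
With the tool pointing down it reaches from about 0.4 to 0.825 m from the base axis. Payload 7 kg.
Tool frame: the origin (TCP) lies midway between the tips of the shut fingers; the grasp point (between the pads) lies 19 mm behind it (r.grip_point_offset is the z of the grasp point in the tool frame, in m); z points along the fingers, y is the line along which they close (so a half turn about z gives the same grasp; the last joint's range is limited). The gripper opens to 88 mm and grips with 3 to 60 N. Pads are 19 mm wide; open, the fingers measure 130 mm over their backs; the gripper's body (78 mm by 193 mm) begins 47 mm behind the grasp point.
Start: joints at [-57.462, 20.546, 0.682, 0, -70.136, -16.507], TCP at [0.186, -0.649, 0.227] pointing down, gripper open.
Joint ranges: [-176.03, 176.03], [-82.01, 121.73], [-58.28, 71.71], [-173.87, 95.51], [-174.79, -0.11], [-173.66, 173.66]. Speed limits (degrees/s): [136.94, 136.94, 172.46, 180, 180, 180].

### API

Orientations are given as [roll, pitch, yaw] about the fixed x, y, z axes, in that order (R = Rz(yaw) Ry(pitch) Rx(roll)).
In Python, from plant import r, viewer, recognise, outline_of, pinpoint gives the robot as it stands.
- The arm moves only by the tool move_arm, never from a script. Its argument "targets" is a list of rows, each a list of 2 entries, a list of its own where there are three numbers: the shift along the tool's x, y, z in cm, then the turn, a rotation vector about the tool's x, y, z in rad. A call has 1 to 5 rows; each row is the pose to reach, as a shift and turn from the pose commanded when the call began, along the tool's axes at that moment; what a row does not reach only later rows make up. A row lasts 1/8 s, in which the tool goes at most 62.5 mm and 10.7 degrees, less where a joint would pass 70% of its speed; a pose out of reach is approached as far as the arm can. A call with a gripper value outside its range is refused whole. "jaw" is the finger opening in cm, from 0 to 8.76, set as the call begins (left out, the last holds). The fingers move at their own pace and stop on an object; "squeeze" is the grip in N (left out, the last holds). Time passes only in rows, so rows that repeat a pose let the fingers close. It gives the time, the measured TCP pose, the force, the opening and the grip force at its end, in the units of the state.
- r.get_state(): the state, without advancing time (a new reading comes with each control period).
- viewer.capture(name): name is "scene" or "side" or "wrist"; returns a dict with "image" (420x560x3 uint8, blue, green, red), "intrinsics" (3x3 intrinsics, pixels), "D" ([k1, k2, p1, p2, k3] as OpenCV has them; the pictures are not rectified), "camera_from_world" (4x4, takes a point from world to camera coordinates). Camera axes: x right, y up, looking along -z (the intrinsics and any distortion apply to the point x, -y, -z); pixel columns grow to the right and rows downward; lengths in m; the calibration is good to about 2 mm. A picture is of the moment at which its call begins. There is no depth.
- r.close_job(): hands the job in; it is judged then, once.
Trained networks look in the newest picture that a camera, given by its name, has taken for a name from the list of things; names that differ only in an ending like _2 or _b are one class to them, and where a whole thing is asked for, a point or a joint stands for the part that bears it (a point fixed in the world has none). Each returns a list of dicts, best first, with "score" (0 to 1); they miss things now and then, are a little off and sometimes report something else, mostly with a low value. They report only what shows in the picture. A call takes as long as a camera call.
- recognise(label, camera): "box" ([left, top, right, bottom] in pixels, round what is visible of it).
- outline_of(label, camera): "mask" (420x560 bool, what is visible of it) and "box" ([left, top, right, bottom] in pixels, round what is visible of it).
- pinpoint(label, camera): "location" ([row, column] in pixels: a listed point, or the origin of a listed thing).
The state is a dict: "time_s": time; "joints": joint angles; "qd": joint speeds; "joint_torque": joint torques, N m; "tcp_pos": TCP position; "eef_rot": TCP orientation; "contact_force": force on the tool from outside, world axes, zero at the start; "moment": the same for the moment, N m; "gripper_width": finger opening in m; "gripper_force": force on a finger pad.
Only numpy, scipy, OpenCV 4.12 (cv2) and the standard library are available. Lean on these libraries where they do the work, as an engineer would, in place of code of your own. Each camera call takes 0.05 s, during which the arm holds its last target. There are 200 camera calls.

### The job

Pick up the cast aluminium lever by its bar, at the lever's balance point, so that it hangs level, and carry it over to the fixture with the two pins on the other side of the laboratory balance. Finish while still holding it there, level and still, its underside a few centimetres above the pin tips, with the big boss centred over the thick pin and the small eye centred over the thin pin, ready to be lowered. Do not put it down or let go, and leave the other things on the bench where they stand.

Things in the scene. Friction and masses are not known exactly. Their poses are not given: they have to be found in the camera images.
- offset_lever: the loose part: a plain cast aluminium lever, about 0.45 kg, lying flat on the bench on its underside. A big round boss (52 mm diameter, 44 mm tall, vertical 22 mm through bore) at one end, a small eye (30 mm diameter, 30 mm tall, 14 mm bore) at the other, 200 mm from bore to bore, joined by a straight bar 14 mm wide and 30 mm tall; 241 mm over all. Origin: midway between the two bores, at the underside; +x runs along the bar to the eye, -x to the boss, +z up as it lies
- lever_balance (a point): the lever's balance point: on the middle line of the bar, 41 mm from the origin of the lever towards the boss (59 mm from the axis of the boss, 33 mm from its wall), 22 mm above the underside; axes as the lever's
- lever_boss (a point): centre of the big boss's bore at the underside of the lever
- lever_eye (a point): centre of the small eye's bore at the underside of the lever
- fixture: the locating fixture, fixed to the bench: a dark steel base plate 244 x 80 x 12 mm with two upright steel pins, 200 mm apart. It stands either left or right of the laboratory balance, the lever lies on the other side. Origin: centre of the plate's underside, at bench level, midway between the pins; +x points to the thin pin, -x to the thick pin, +z up
- thick_pin (a point): tip of the thick pin (18 mm diameter), 52 mm above the bench; the boss belongs over it
- thin_pin (a point): tip of the thin pin (10 mm diameter), 44 mm above the bench; the eye belongs over it
- balance: the laboratory balance, a beige box fixed in the middle of the bench between the two work places, 190 mm wide, 300 mm deep, 185 mm tall at its rear part, turned about 10 degrees; origin: near the middle of its underside, at bench level
- beaker: bystander: small clear beaker, 55 mm diameter, 71 mm tall, behind the laboratory balance; origin at the centre of its underside
- dish: bystander: single petri dish, 58 mm diameter, 15 mm tall, near the bench's front edge; origin at the centre of its underside
- reagent: bystander: white bottle with a screw cap, 60 mm diameter, 120 mm tall, at the back right; origin at the centre of its underside
- marker_pen: bystander: marker pen, 135 mm long, 17 mm thick, lying along its own y axis near the bench's front edge; origin at its underside
- petri_pile: bystander: pile of petri dishes, 60 mm diameter, 45 mm tall, at the far left; origin at the centre of its underside
- book: bystander: black lab book, 210 x 153 x 16 mm, lying flat at the far right; origin at the centre of its underside

How it is judged (in metres and radians):
On the way:
1. the lever is lifted level off the bench, held at its balance point (height (world z) of offset_lever above 0.05 m and angle between offset_lever's own z axis and vertical below 0.12 rad and contact force between the fingers and offset_lever above 2 N and x of the grasp point in the frame of lever_balance between -0.022 and 0.022 m), for 0.2 s.
At the end, for the whole second after the job is handed in: the fingers hold the lever within 22 mm of its balance point, nothing else carries it; it is level within 4.5 degrees and still; boss and eye are each within 12 mm of their pin's axis; the boss's underside is 15 to 90 mm above the thick pin's tip, the eye's over 15 mm above the thin pin's (contact force between the fingers and offset_lever above 2 N and x of the grasp point in the frame of lever_balance between -0.022 and 0.022 m and angle between offset_lever's own z axis and vertical below 0.08 rad and horizontal distance between lever_boss and thick_pin below 0.012 m and horizontal distance between lever_eye and thin_pin below 0.012 m and z of lever_boss in the frame of thick_pin between 0.015 and 0.09 m and z of lever_eye in the frame of thin_pin above 0.015 m and contact force between offset_lever and fixture below 0.1 N and linear speed of offset_lever below 0.02 m/s and angular speed of offset_lever below 0.1 rad/s); the arm keeps its last pose, push and grip.
It fails at once if a bystander on the bench is pushed or knocked over (distance of any of beaker, dish, reagent, marker_pen, petri_pile, book from where it was at the start of the episode above 0.02 m or angle between any of beaker, reagent, petri_pile's own z axis and vertical above 0.5 rad).
It also fails if it takes over 40 s, if anything falls off the work surface, if the arm or the gripper's body presses on something with over 40 N, if the wrist force passes 120 N, or if a joint passes its speed limit or range.

## Working session

There is one attempt and no reset: what is moved stays moved. The work goes in short steps, Python scripts to look and compute and a tool call to move; the robot and the scene stay as the last step left them, time stands still between calls to the robot, and variables do not carry over. Pictures are saved under pics/ and viewed, at most 12 in all, crops included, and the job is handed in when it is done.

Besides the shell and the picture viewer there is one more tool, called after "Request:" as name(argument=value, ...), one argument or row to a line, values as JSON. move_arm: Moves the arm, as the interface text tells. Its arguments: {"type":"object","properties":{"targets":{"type":"array","items":{"type":"array"}},"jaw":{"type":"number"},"squeeze":{"type":"number"}},"required":["targets"]}

```bash
mkdir -p pics; ls; cat > h.py <<'E'
import numpy as np, cv2
from plant import r, viewer, recognise, outline_of, pinpoint
def ray(c,rc):
    M=np.array(c["camera_from_world"]);K=np.array(c["intrinsics"]);D=np.array(c["D"])
    u=cv2.undistortPoints(np.array([[[rc[1],rc[0]]]],float),K,D)[0,0]
    d=M[:3,:3].T@np.array([u[0],-u[1],-1]); o=-M[:3,:3].T@M[:3,3]
    return o,d
def atz(c,rc,z):
    o,d=ray(c,rc); return o+d*(z-o[2])/d[2]
def proj(c,p):
    M=np.array(c["camera_from_world"]);q=M[:3,:3]@np.array(p)+M[:3,3]
    return cv2.projectPoints(np.array([[q[0],-q[1],-q[2]]]),np.zeros(3),np.zeros(3),np.array(c["intrinsics"]),np.array(c["D"]))[0][0,0]
E
cat > a.py <<'E'
from h import *
np.set_printoptions(precision=4,suppress=True)
s=r.get_state();print(s["time_s"],s["tcp_pos"],s["eef_rot"],s["gripper_width"],r.grip_point_offset)
Z=dict(lever_balance=.022,lever_boss=0,lever_eye=0,offset_lever=0,thick_pin=.052,thin_pin=.044,fixture=0,balance=0,beaker=0,reagent=0,petri_pile=0,dish=0,marker_pen=0,book=0)
for cam in("scene","side"):
    c=viewer.capture(cam);cv2.imwrite(f"pics/{cam}0.png",c["image"])
    print(cam,ray(c,[210,280]))
    for n,z in Z.items():
        for d in pinpoint(n,cam)[:1]: print(n,np.round(d["score"],2),np.round(d["location"]),atz(c,d["location"],z))
E
python3 a.py
```

```text
pics
0.0 [ 0.1862 -0.6483  0.2256] [ 179.9063   -0.0087 -163.9782] 0.08770673944839605 -0.0188
scene (array([-1.075 , -0.8699,  0.8462]), array([ 0.8217,  0.4114, -0.3946]))
lever_balance 0.5 [226. 315.] [ 0.5536 -0.2214  0.022 ]
lever_boss 0.69 [227. 320.] [ 0.6026 -0.2255  0.    ]
lever_eye 0.65 [248. 316.] [ 0.416  -0.2867  0.    ]
offset_lever 0.48 [236. 315.] [ 0.5075 -0.2445  0.    ]
thick_pin 0.44 [195. 222.] [0.6135 0.2879 0.052 ]
thin_pin 0.33 [228. 316.] [ 0.496  -0.2513  0.044 ]
fixture 0.6 [214. 207.] [0.4869 0.2904 0.    ]
balance 0.52 [247. 316.] [ 0.422  -0.2816  0.    ]
reagent 0.52 [221. 359.] [ 0.7416 -0.3619  0.    ]
petri_pile 0.43 [218. 161.] [0.3463 0.4441 0.    ]
dish 0.4 [227. 157.] [0.2669 0.3995 0.    ]
marker_pen 0.61 [269. 323.] [ 0.2761 -0.3716  0.    ]
book 0.71 [261. 402.] [ 0.4655 -0.617   0.    ]
side (array([-0.1073,  0.8247,  0.9451]), array([ 0.4381, -0.6391, -0.6322]))
lever_balance 0.82 [190. 295.] [ 0.5528 -0.2368  0.022 ]
lever_boss 0.91 [193. 280.] [ 0.6035 -0.2148  0.    ]
lever_eye 0.75 [200. 334.] [ 0.4126 -0.2852  0.    ]
offset_lever 0.85 [197. 309.] [ 0.5    -0.2499 -0.    ]
thick_pin 0.7 [270. 187.] [0.5837 0.2921 0.052 ]
thin_pin 0.59 [309. 230.] [0.3976 0.327  0.044 ]
fixture 0.67 [298. 209.] [0.4978 0.3055 0.    ]
balance 0.73 [197. 310.] [ 0.4984 -0.253   0.    ]
beaker 0.4 [221. 241.] [ 0.6255 -0.0082  0.    ]
reagent 0.57 [166. 278.] [ 0.715  -0.3627  0.    ]
petri_pile 0.62 [361. 206.] [0.3728 0.4593 0.    ]
dish 0.61 [359. 252.] [0.28   0.3926 0.    ]
book 0.76 [158. 362.] [ 0.4518 -0.6007  0.    ]
```

View pics/side0.png

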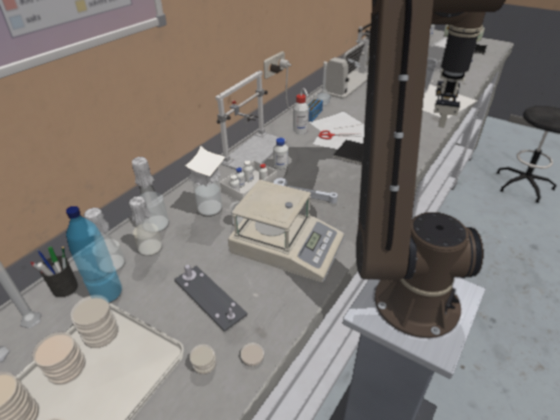

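View pics/scene0.png

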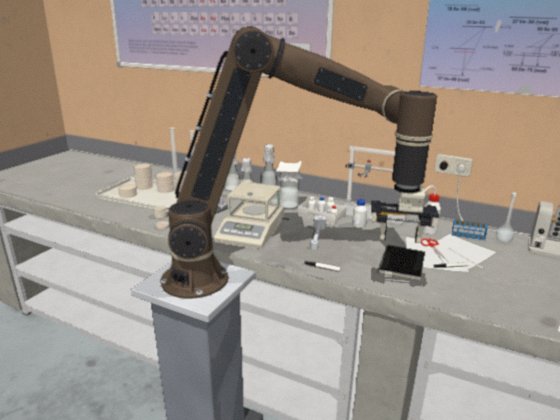

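The side view shows the fixture at about (209,298), with the thick pin at (187,270) and the thin pin at (230,309). The lever lies behind the balance, from about (280,193) to (334,195). In the scene view the gripper is on the right, with the lever at about (316,240). The point distances agree with the 200 mm given, so I'll move above the lever.

Request:
move_arm(
  targets=[
    [[-4.6,2.9,0],[0,0,0]],
    [[-9.2,5.8,0],[0,0,0]],
    [[-13.8,8.7,0],[0,0,0]],
    [[-18.4,11.6,0],[0,0,0]],
    [[-23,14.6,0],[0,0,-0.056]],
  ],
  jaw=8.7,
)

```text
time_s: 2.12
tcp_pos: [0.3682, -0.4436, 0.2268]
eef_rot: [-180.0, 0.0, -160.7]
contact_force: [1.3, -0.3, 0.1]
gripper_width: 0.0871
gripper_force: 0.0
```

```bash
cat > w.py <<'E'
from h import *
import sys
np.set_printoptions(precision=4,suppress=True)
tag,names=sys.argv[1],sys.argv[2].split(",")
Z=dict(lever_balance=.022,lever_boss=0,lever_eye=0,offset_lever=0,thick_pin=.052,thin_pin=.044,fixture=0,balance=0)
c=viewer.capture("wrist");cv2.imwrite(f"pics/w{tag}.png",c["image"])
s=r.get_state();print(s["time_s"],s["tcp_pos"],s["eef_rot"]);print("cam",ray(c,[210,280]))
for n in names:
    for d in pinpoint(n,"wrist")[:2]: print(n,np.round(d["score"],2),np.round(d["location"]),atz(c,d["location"],Z[n]))
E
python3 w.py 1 lever_balance,lever_boss,lever_eye,offset_lever
```

```text
2.175 [ 0.3714 -0.4401  0.2269] [-179.9739    0.1171 -160.3887]
cam (array([ 0.2955, -0.4688,  0.386 ]), array([ 0.26  ,  0.0798, -0.9624]))
offset_lever 0.85 [320. 372.] [ 0.5121 -0.2549  0.    ]
```

Request:
move_arm(
  targets=[
    [[-4.6,2.6,0],[0,0,0]],
    [[-9.2,5.2,0],[0,0,0]],
    [[-13.8,7.8,0],[0,0,0]],
    [[-18.4,10.4,0],[0,0,0]],
    [[-23,13,0],[0,0,0]],
  ],
)

```text
time_s: 3.0
tcp_pos: [0.5419, -0.2465, 0.2266]
eef_rot: [-180.0, -0.0, -160.9]
contact_force: [0.4, -1.0, 1.5]
gripper_width: 0.087
gripper_force: 0.0
```

Request:
move_arm(
  targets=[
    [[0,0,0],[0,0,0]],
    [[0,0,0],[0,0,0]],
  ],
)

```text
time_s: 3.25
tcp_pos: [0.541, -0.2472, 0.2262]
eef_rot: [180.0, -0.0, -160.8]
contact_force: [-0.1, -0.4, 0.5]
gripper_width: 0.087
gripper_force: 0.0
```

```bash
python3 w.py 2 lever_balance,lever_boss,lever_eye,offset_lever
```

```text
3.3 [ 0.5407 -0.2475  0.2263] [ 179.9897   -0.0341 -160.8506]
cam (array([ 0.4685, -0.2724,  0.3854]), array([ 0.259 ,  0.0796, -0.9627]))
lever_balance 0.65 [198. 284.] [ 0.5508 -0.2421  0.022 ]
lever_boss 0.96 [236. 285.] [ 0.6044 -0.2222  0.    ]
lever_eye 0.62 [ 77. 294.] [ 0.416  -0.2775  0.    ]
offset_lever 0.7 [162. 286.] [ 0.512  -0.2536  0.    ]
```

View pics/w2.png

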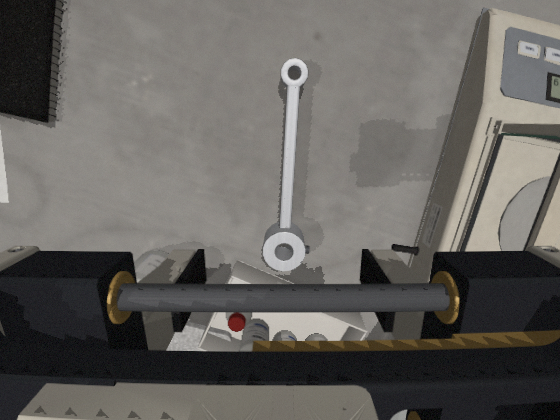

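The picture shows the boss's bore at column 284, row 252 and the eye's at (294,72). The balance's side wall, with a dark knob at (405,250), is on the right, and a tray of bottles stands beyond the boss. I'll refine the lever's pose from its top faces and check the clearance on the balance side.

```bash
python3 - <<'E'
from h import *
np.set_printoptions(precision=4,suppress=True)
c=viewer.capture("wrist")
b=atz(c,[252,284],.044);e=atz(c,[72,294],.030);print("boss",b,"eye",e,np.linalg.norm((e-b)[:2]))
d=(e-b)[:2]/np.linalg.norm((e-b)[:2]);g=b[:2]+.059*d;print("grasp",g,"yaw",np.degrees(np.arctan2(d[1],d[0])))
m=(np.array([0,0]));
for rc in([120,290],[200,286]): print("bar top",atz(c,rc,.03), )
for rc,z in(([250,392],.08),([250,392],.05),([250,435],.1),([10,490],.08),([240,420],0),([262,240],0.0),([262,240],.03)): print(rc,z,atz(c,rc,z))
s=r.get_state();R=np.radians(s["eef_rot"][2]);dx=g-s["tcp_pos"][:2]
print("tool",dx@[np.cos(R),np.sin(R)],dx@[np.sin(R),-np.cos(R)],s["tcp_pos"],s["eef_rot"])
E
```

```text
boss [ 0.6082 -0.2229  0.044 ] eye [ 0.4148 -0.2789  0.03  ] 0.20135183356797956
grasp [ 0.5516 -0.2393] yaw -163.85817768024705
bar top [ 0.463  -0.2664  0.03  ]
bar top [ 0.5503 -0.2405  0.03  ]
[250, 392] 0.08 [ 0.5535 -0.1192  0.08  ]
[250, 392] 0.05 [ 0.5619 -0.1042  0.05  ]
[250, 435] 0.1 [ 0.5337 -0.0875  0.1   ]
[10, 490] 0.08 [ 0.3118 -0.1298  0.08  ]
[240, 420] 0 [ 0.5502 -0.0491  0.    ]
[262, 240] 0.0 [ 0.66   -0.2683  0.    ]
[262, 240] 0.03 [ 0.6451 -0.2687  0.03  ]
tool -0.012658508473747571 0.004022352758793306 [ 0.5409 -0.2472  0.2267] [-179.9938    0.0087 -160.8426]
```

Request:
move_arm(
  targets=[
    [[-1.25,0.4,2],[0,0,0.052]],
    [[-1.25,0.4,6],[0,0,0.052]],
    [[-1.25,0.4,10],[0,0,0.052]],
    [[-1.25,0.4,12],[0,0,0.052]],
    [[-1.25,0.4,12],[0,0,0.052]],
  ],
)

```text
time_s: 4.18
tcp_pos: [0.5506, -0.2387, 0.1051]
eef_rot: [179.9, -0.2, -163.8]
contact_force: [0.1, 0.0, 1.5]
gripper_width: 0.087
gripper_force: 0.0
```

```bash
python3 w.py 3 lever_balance,lever_boss,lever_eye,offset_lever
```

```text
4.225 [ 0.5517 -0.2389  0.1065] [ 179.9949   -0.0549 -163.7585]
cam (array([ 0.4773, -0.2602,  0.2645]), array([ 0.2604,  0.0665, -0.9633]))
lever_boss 0.63 [270. 285.] [ 0.6037 -0.2212  0.    ]
lever_eye 0.96 [ 39. 285.] [ 0.4154 -0.2763  0.    ]
offset_lever 0.88 [171. 284.] [ 0.5143 -0.2486  0.    ]
```

View pics/w3.png

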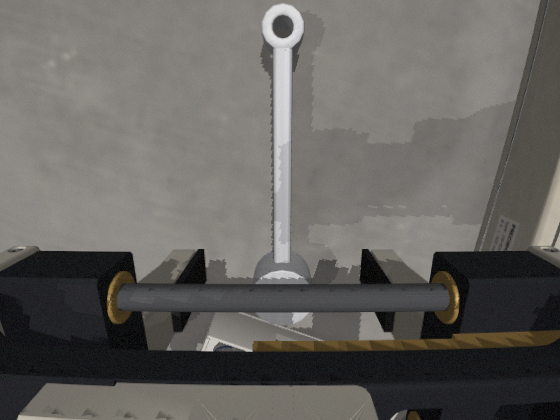

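The bar is centred between the fingers (column 283) and aligned with them, and the eye at (283,25) agrees with the pose. I'll descend and grip.

Request:
move_arm(
  targets=[
    [[0,0,3.5],[0,0,0]],
    [[0,0,6.5],[0,0,0]],
    [[0,0,8.8],[0,0,0]],
    [[0,0,9.9],[0,0,0]],
    [[0,0,9.9],[0,0,0]],
  ],
)

```text
time_s: 5.05
tcp_pos: [0.552, -0.2385, 0.0076]
eef_rot: [180.0, -0.0, -163.7]
contact_force: [-0.3, -0.7, 0.5]
gripper_width: 0.0872
gripper_force: 0.0
```

Request:
move_arm(
  targets=[
    [[0,0,0],[0,0,0]],
    [[0,0,0],[0,0,0]],
    [[0,0,0],[0,0,0]],
    [[0,0,0],[0,0,0]],
    [[0,0,0],[0,0,0]],
  ],
  jaw=0.6,
  squeeze=40,
)

```text
time_s: 5.68
tcp_pos: [0.5519, -0.2385, 0.0076]
eef_rot: [-180.0, 0.0, -163.7]
contact_force: [-0.9, -0.6, 0.2]
gripper_width: 0.0423
gripper_force: 0.0
```

Request:
move_arm(
  targets=[
    [[0,0,0],[0,0,0]],
    [[0,0,0],[0,0,0]],
    [[0,0,0],[0,0,0]],
  ],
)

```text
time_s: 6.05
tcp_pos: [0.5519, -0.2385, 0.0075]
eef_rot: [-180.0, -0.0, -163.7]
contact_force: [0.3, -0.6, -0.1]
gripper_width: 0.0139
gripper_force: 40.0
```

Request:
move_arm(
  targets=[
    [[0,0,-1],[0,0,0]],
    [[0,0,-3],[0,0,0]],
    [[0,0,-5],[0,0,0]],
    [[0,0,-7],[0,0,0]],
    [[0,0,-8],[0,0,0]],
  ],
)

```text
time_s: 6.68
tcp_pos: [0.5521, -0.2384, 0.0887]
eef_rot: [-180.0, 0.1, -163.7]
contact_force: [-0.5, 0.8, -4.8]
gripper_width: 0.0135
gripper_force: 40.0
```

Request:
move_arm(
  targets=[
    [[0,0,0],[0,0,0]],
    [[0,0,0],[0,0,0]],
    [[0,0,0],[0,0,0]],
  ],
)

```text
time_s: 7.05
tcp_pos: [0.5513, -0.2384, 0.0866]
eef_rot: [180.0, -0.1, -163.7]
contact_force: [1.3, 0.5, -4.8]
gripper_width: 0.014
gripper_force: 40.0
```

```bash
python3 w.py 4 lever_eye,lever_boss; python3 - <<'E'
from h import *
s=r.get_state();print(s["moment"],s["contact_force"])
c=viewer.capture("side")
# balance corners & fixture: refined estimates
for n,z in(("thick_pin",.052),("thin_pin",.044),("fixture",0)):
    for d in pinpoint(n,"side")[:2]: print(n,d["score"],d["location"],atz(c,d["location"],z))
E
```

```text
7.1 [ 0.5515 -0.2384  0.0867] [ 179.9649   -0.0767 -163.7406]
cam (array([ 0.4778, -0.2599,  0.2459]), array([ 0.262 ,  0.0666, -0.9629]))
lever_boss 0.82 [338. 284.] [ 0.6652 -0.2047  0.    ]
[-0.0183511  -0.01708387  0.013231  ] [ 7.21813192e-02  2.25577517e-03 -5.17035366e+00]
thick_pin 0.92 [269.3, 187.7] [0.58364938 0.2892883  0.052     ]
thick_pin 0.35 [361.3, 204.7] [0.3475242  0.48202092 0.052     ]
thin_pin 0.79 [307.1, 232.2] [0.39687605 0.31954856 0.044     ]
fixture 0.66 [295.0, 206.9] [5.08784639e-01 3.01126541e-01 1.11022302e-16]
```

View pics/w4.png

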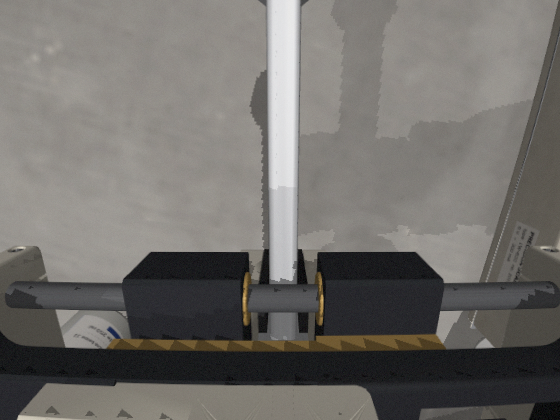

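The bar is gripped in the middle of the pads (column 283) and level, with almost no moment at the wrist. Before crossing I'll check the clearance of the tall things behind the balance.

```bash
python3 - <<'E'
from h import *
np.set_printoptions(precision=3,suppress=True)
c=viewer.capture("side")
for rc in([213,208],[228,150],[252,150],[208,240]): print(rc,atz(c,rc,0))
p=atz(c,[213,208],0)
for h in(.1,.15,.2,.25): print(h,proj(c,[p[0],p[1],h]))
print("balance top-left corner rear", atz(c,[205,237],.185),atz(c,[185,262],.185),atz(c,[197,311],.185))
E
```

```text
[213, 208] [0.751 0.021 0.   ]
[228, 150] [ 0.863  0.189 -0.   ]
[252, 150] [0.776 0.269 0.   ]
[208, 240] [ 0.674 -0.062 -0.   ]
0.1 [204.424 190.151]
0.15 [202.516 177.944]
0.2 [200.521 165.169]
0.25 [198.434 151.785]
balance top-left corner rear [0.537 0.105 0.185] [ 0.534 -0.015  0.185] [ 0.376 -0.044  0.185]
```

Request:
move_arm(
  targets=[
    [[0,0,-3],[0,0,0]],
    [[0,0,-7],[0,0,0]],
    [[0,0,-11],[0,0,0]],
    [[0,0,-15],[0,0,0]],
    [[0,0,-17],[0,0,0]],
  ],
)

```text
time_s: 8.07
tcp_pos: [0.5526, -0.2387, 0.2604]
eef_rot: [-179.9, 0.2, -163.7]
contact_force: [0.2, -0.3, -5.1]
gripper_width: 0.0142
gripper_force: 40.0
```

Request:
move_arm(
  targets=[
    [[-0.35,1.46,0],[0,0,0]],
    [[-1.04,4.38,0],[0,0,0]],
    [[-1.97,8.27,0],[0,0,0]],
    [[-2.9,12.16,0],[0,0,0]],
    [[-3.83,16.05,0],[0,0,0]],
  ],
)

```text
time_s: 8.7
tcp_pos: [0.5426, -0.0718, 0.2562]
eef_rot: [180.0, -0.1, -163.7]
contact_force: [0.9, -0.4, -3.9]
gripper_width: 0.0135
gripper_force: 40.0
```

Request:
move_arm(
  targets=[
    [[-0.93,3.89,0],[0,0,0]],
    [[-1.86,7.78,0],[0,0,0]],
    [[-2.78,11.67,0],[0,0,0]],
    [[-3.71,15.57,0],[0,0,0]],
    [[-4.64,19.46,0],[0,0,0]],
  ],
)

```text
time_s: 9.32
tcp_pos: [0.5325, 0.1277, 0.2563]
eef_rot: [180.0, -0.1, -163.7]
contact_force: [0.2, 0.1, -4.6]
gripper_width: 0.0134
gripper_force: 40.0
```

Request:
move_arm(
  targets=[
    [[-0.93,3.89,0],[0,0,0.04]],
    [[-1.86,7.78,0],[0,0,0.12]],
    [[-2.78,11.67,0],[0,0,0.22]],
    [[-3.5,14.6,0],[0,0,0.32]],
    [[-4,16.6,0],[0,0,0.38]],
  ],
)

```text
time_s: 9.95
tcp_pos: [0.5243, 0.2983, 0.2558]
eef_rot: [-179.9, -0.1, 174.4]
contact_force: [0.5, 0.5, -4.9]
gripper_width: 0.0134
gripper_force: 40.0
```

Request:
move_arm(
  targets=[
    [[0,0,0],[0,0,0.04]],
    [[0,0,0],[0,0,0.06]],
    [[0,0,0],[0,0,0.06]],
  ],
)

```text
time_s: 10.32
tcp_pos: [0.5252, 0.2965, 0.2569]
eef_rot: [-180.0, -0.0, 171.1]
contact_force: [-0.0, -0.1, -4.1]
gripper_width: 0.014
gripper_force: 40.0
```

```bash
python3 w.py 5 thick_pin,thin_pin,fixture,lever_boss,lever_eye; python3 - <<'E'
from h import *
c=viewer.capture("side");cv2.imwrite("pics/s5.png",c["image"])
for n,z in(("thick_pin",.052),("thin_pin",.044),("lever_boss",.25),("lever_eye",.25)):
    for d in pinpoint(n,"side")[:1]: print(n,d["score"],d["location"],atz(c,d["location"],z))
E
```

```text
10.375 [0.5254 0.2965 0.2572] [-179.9776   -0.026   171.073 ]
cam (array([0.4494, 0.3084, 0.4161]), array([ 0.2665, -0.0527, -0.9625]))
thick_pin 0.55 [246. 279.] [0.5971 0.2798 0.052 ]
thick_pin 0.5 [158. 282.] [0.489  0.3012 0.052 ]
thin_pin 0.83 [ 72. 291.] [0.396  0.3251 0.044 ]
fixture 0.89 [157. 284.] [0.4926 0.3025 0.    ]
lever_boss 0.92 [340. 282.] [0.7802 0.2537 0.    ]
thick_pin 0.63 [268.3, 191.1] [0.57815673 0.28105211 0.052     ]
thin_pin 0.81 [311.2, 231.3] [0.39048546 0.33123685 0.044     ]
lever_boss 0.59 [218.6, 177.6] [0.57418782 0.29318494 0.25      ]
lever_eye 0.81 [253.2, 230.5] [0.38232848 0.31618382 0.25      ]
```

View pics/w5.png

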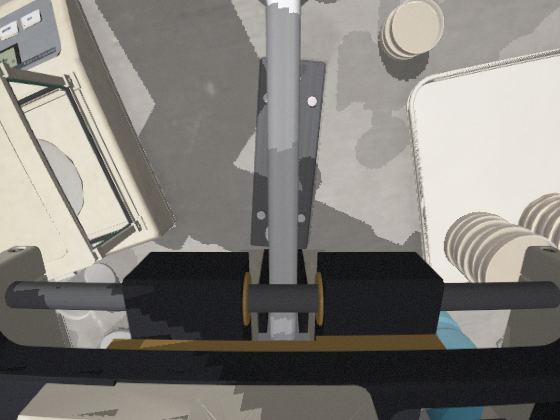

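View pics/s5.png

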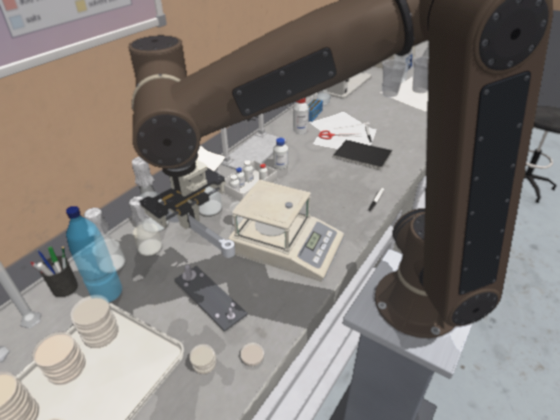

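The wrist view shows the plate under the bar. Its corners are at about (264,57), (326,62), (310,249) and (251,245), with screws at (312,101), (302,218), (261,215) and (267,99). The side view shows the pins at about (187,270) and (231,311), with the lever above them. I'll get the fixture's pose from the plate and screws.

```bash
python3 - <<'E'
from h import *
np.set_printoptions(precision=4,suppress=True)
c=viewer.capture("wrist");s=r.get_state();print(s["tcp_pos"],s["eef_rot"])
C=np.array([atz(c,(v,u),.012)[:2] for u,v in((264,57),(326,62),(310,249),(251,245))])
S=np.array([atz(c,(v,u),.013)[:2] for u,v in((312,101),(302,218),(261,215),(267,99))])
y=lambda d:np.degrees(np.arctan2(d[1],d[0]))
print("corners",C,C.mean(0),[np.linalg.norm(C[i]-C[i-1]) for i in range(4)],y(C[0]-C[3]),y(C[1]-C[2]))
print("screws",S,S.mean(0),[np.linalg.norm(S[i]-S[i-1]) for i in range(4)],y(S[0]-S[1]),y(S[3]-S[2]))
for o in outline_of("fixture","wrist")[:1]:
    k=cv2.findContours(o["mask"].astype(np.uint8),0,2)[0];k=np.vstack(k)[:,0]
    P=np.array([atz(c,(v+.0,u+.0),.012)[:2] for u,v in k]).astype(np.float32)
    print("mask",o["score"],o["box"],cv2.minAreaRect(P*1000))
I=cv2.resize(c["image"][40:270,220:360],None,fx=2.6,fy=2.6,interpolation=2);cv2.imwrite("pics/crop6.png",I)
c=viewer.capture("side");cv2.imwrite("pics/s6.png",cv2.resize(c["image"][230:340,155:275],None,fx=5,fy=5,interpolation=2))
E
```

```text
[0.5258 0.2967 0.2576] [179.9953   0.0049 171.047 ]
corners [[0.3708 0.2977]
 [0.3879 0.3706]
 [0.6254 0.3193]
 [0.6064 0.2381]] [0.4976 0.3064] [np.float64(0.24301851769376925), np.float64(0.07480888755249301), np.float64(0.24294233709235477), np.float64(0.08332803374925807)] 165.80112542267136 167.8100633119761
screws [[0.43   0.3478]
 [0.5779 0.3144]
 [0.565  0.2599]
 [0.419  0.2932]] [0.498  0.3038] [np.float64(0.055612013880690994), np.float64(0.15164521741951117), np.float64(0.056045477545590826), np.float64(0.14973083806836138)] 167.30118771104816 167.1307941280803
mask 0.56 [250.1, 56.9, 326.1, 247.9] ((495.3643798828125, 303.2491455078125), (80.03852081298828, 242.51304626464844), 76.85913848876953)
```

View pics/crop6.png

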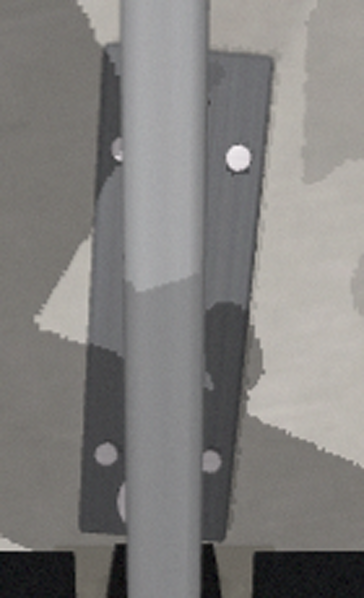

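View pics/s6.png

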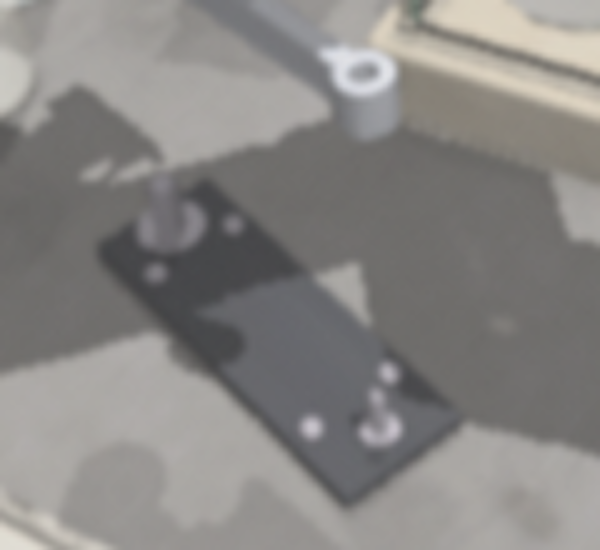

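Request:
move_arm(
  targets=[
    [[-0.6,0,0],[0,0,0.035]],
    [[-1.2,0,0],[0,0,0.069]],
    [[-1.2,0,0],[0,0,0.069]],
    [[-1.2,0,0],[0,0,0.069]],
  ],
)

```text
time_s: 11.52
tcp_pos: [0.5376, 0.2947, 0.2574]
eef_rot: [-180.0, -0.0, 167.1]
contact_force: [0.2, 0.1, -4.7]
gripper_width: 0.0138
gripper_force: 40.0
```

```bash
python3 - <<'E'
from h import *
np.set_printoptions(precision=4,suppress=True)
c=viewer.capture("side");s=r.get_state();t=s["tcp_pos"];print(t,s["eef_rot"])
for n,rc in(("bottle",(300,105)),("bottle front",(303,112)),("flask",(250,150)),("flask2",(270,105)),("jug",(213,208))): print(n,atz(c,rc,0))
print("thick base",atz(c,(275,189.4),.014),"thin base",atz(c,(316,231),.014))
print("eye before move",atz(c,(244.4,227.6),.280),"expected .3865 .3186")
a=np.radians(167.1);u=np.array([np.cos(a),np.sin(a)])
for z in(.28,): p=np.r_[np.array(t[:2])+.141*u,z];print("eye top expected px",proj(c,p))
cv2.imwrite("pics/s7.png",cv2.resize(c["image"][140:340,130:270],None,fx=4,fy=3,interpolation=2)[:600])
E
```

```text
[0.5376 0.2948 0.2575] [-179.9922   -0.0089  167.098 ]
bottle [0.7385 0.4736 0.    ]
bottle front [0.7132 0.4696 0.    ]
flask [0.783  0.2629 0.    ]
flask2 [0.833  0.3986 0.    ]
jug [0.7509 0.0212 0.    ]
thick base [0.593  0.2805 0.014 ] thin base [0.3978 0.3276 0.014 ]
eye before move [0.3845 0.3198 0.28  ] expected .3865 .3186
eye top expected px [220.4794 243.4518]
```

View pics/s7.png

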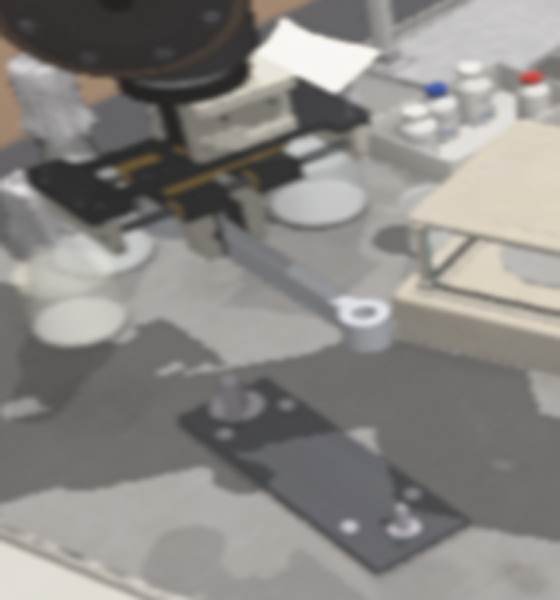

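The eye appears at about (221,244) in the full picture, where (220,243) was expected, and both pin bases agree with the plan within 2 mm. The nearest glassware is at least 10 cm away, so I'll lower it.

Request:
move_arm(
  targets=[
    [[0.05,0,2],[0,0,0]],
    [[0.1,0,5.5],[0,0,0]],
    [[0.1,0,9],[0,0,0]],
    [[0.1,0,12.5],[0,0,0]],
    [[0.1,0,14.3],[0,0,0]],
  ],
)

```text
time_s: 12.2
tcp_pos: [0.5357, 0.2944, 0.1125]
eef_rot: [-179.9, -0.1, 167.1]
contact_force: [-0.4, -0.3, -5.4]
gripper_width: 0.0137
gripper_force: 40.0
```

Request:
move_arm(
  targets=[
    [[0,0,0.5],[0,0,0]],
    [[0,0,0.8],[0,0,0]],
    [[0,0,0.8],[0,0,0]],
    [[0,0,0.8],[0,0,0]],
    [[0,0,0.8],[0,0,0]],
  ],
)

```text
time_s: 12.82
tcp_pos: [0.5368, 0.2952, 0.1071]
eef_rot: [180.0, 0.0, 167.1]
contact_force: [-0.8, -0.1, -4.5]
gripper_width: 0.0138
gripper_force: 40.0
```

```bash
python3 - <<'E'
from h import *
np.set_printoptions(precision=4,suppress=True)
c=viewer.capture("side");s=r.get_state();print(s["tcp_pos"],s["eef_rot"],s["moment"],s["contact_force"],s["gripper_force"])
I=c["image"].copy()[200:340,140:270];I=cv2.resize(I,None,fx=4,fy=4,interpolation=2)
t=s["tcp_pos"];a=np.radians(167.1);u=np.array([np.cos(a),np.sin(a)]);ub=t[2]-.0075
for d,h in((.141,.03),(-.059,.044),(.141,0),(-.059,0)):
    p=proj(c,np.r_[np.array(t[:2])+d*u,ub+h]);print(d,h,p);q=((p-[140,200])*4).astype(int);cv2.drawMarker(I,(int(q[0]),int(q[1])),(0,0,255),0,12,1)
for p3 in((.595,.2817,.052),(.400,.3263,.044)):
    q=((proj(c,p3)-[140,200])*4).astype(int);cv2.drawMarker(I,(int(q[0]),int(q[1])),(0,255,0),1,12,1)
cv2.imwrite("pics/s8.png",I)
E
```

```text
[0.5367 0.2952 0.107 ] [179.9663   0.0219 167.0973] [-0.0194 -0.0576 -0.0322] [ 0.5813 -0.298  -4.2574] 39.99660551548004
0.141 0.03 [226.7732 287.173 ]
-0.059 0.044 [181.6646 243.3053]
0.141 0 [227.8662 294.9086]
-0.059 0 [184.1762 254.6193]
```

View pics/s8.png

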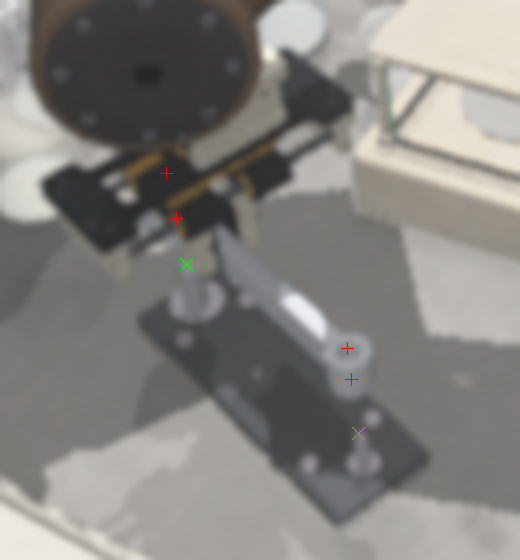

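The eye (349,350) and the pin tips (about (188,265) and (361,434)) lie on their predicted marks within 1 px of the full picture. The lever is level and about 5 cm above the pins, so I'll hand it in.

```bash
python3 -c "
from plant import r
print(max(abs(x) for x in r.get_state()['qd'])); print(r.close_job())"
```

```text
0.11553125437426395
the job is handed in; nothing more can be done
None
```

The job is handed in: the arm holds the lever level at its balance point, with boss and eye over their pins to within a few millimetres by the camera checks and its underside about 5 cm above the thick pin's tip; no verdict was returned.

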